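# Stow a carton and close the racking shutter

### The arm

A 7-joint arm with a two-finger parallel gripper is mounted at the origin on a cart in front of the work surface, level with it; the furniture and walls round the work are solid. World frame = base frame: x ahead of the robot, y to its left, z up, the work surface at z = 0. Lengths are in m, angles in rad, forces in N, time in s.
With the tool pointing down it reaches from about 0.4 to 0.875 m from the base axis. Payload 6.5 kg.
Tool frame: the origin (TCP) lies at the very end of the fingers, on their centre line; the grasp point (between the pads) lies 19 mm behind it; z points along the fingers, y is the line along which they close (so a half turn about z gives the same grasp; the last joint's range is limited). The gripper opens to 88 mm and grips with 3 to 60 N. Pads are 18 mm wide; open, the fingers measure 123 mm over their backs; the gripper's body (75 mm by 187 mm) begins 45 mm behind the grasp point.
Start: joints at [-1.292, 0.536, -0.004, 1.538, 0.003, 1.067, -0.071], TCP at [0.22, 0.612, 0.239] pointing down, gripper open.
Joint ranges: [-2.7, 2.7], [-0.37, 2.16], [-1.27, 1.26], [0.24, 2.4], [-1.31, 4.45], [0.19, 1.91], [-2.76, 2.76]. Speed limits (rad/s): [2.39, 2.39, 3.14, 3.14, 3.14, 3.14, 3.14].

### API

Orientations are given as a unit quaternion [w, x, y, z].
In Python, from cell import monitor, snapshot, camera_model, workorder gives the robot as it stands.
- The arm moves only by the shell command python3 -m jog 'ROWS' [OPENING] [FORCE]. ROWS is JSON, a list that holds one entry, the list of rows, each a list of 4 numbers: the shift along the tool's x, y, z in m, then the turn about the tool's z in degrees. A call has 1 to 12 rows; each row shifts and turns the commanded pose from where the row before left it, along the tool's axes as they then stand; what a row does not reach is not made up. A row lasts 1/8 s, in which the tool goes at most 62.5 mm and 10.7 degrees, less where a joint would pass 70% of its speed; a pose out of reach is approached as far as the arm can. A call with a gripper value outside its range is refused whole. OPENING is the closure, from 0 (fully open) to 1 (shut), set as the call begins (- or left out, the last holds). The fingers move at their own pace and stop on an object; FORCE is the grip in N (left out, the last holds). Time passes only in rows, so rows that do not move let the fingers close. It gives the time, the measured TCP pose, the force, the opening and the grip force at its end, in the units of the state.
- monitor.state(): the state, without advancing time (a new reading comes with each control period).
- snapshot(name): name is "scene" or "top" or "wrist"; returns (picture, depth): 384x512x3 uint8, blue, green, red; 384x512 float32, m along the optical axis (not along the pixel's ray), 0 where there is no reading.
- camera_model(name): a dict with "fx", "fy", "cx", "cy" (pixels), "k1" (the pictures are not rectified: a ray, as slopes to the right and down, at radius r is drawn at 1 + k1 r^2 times it, then the intrinsics apply), "R" (3x3) and "t" (3): a world point X has camera coordinates R X + t. Camera axes: x right, y down, z forward; pixel columns grow to the right and rows downward; lengths in m; the calibration is good to about 2 mm. A picture is of the moment at which its call begins: read the wrist's pose just before it. camera_model takes no time and is no camera call; for the wrist camera it gives the pose at the moment of the call.
- workorder.hand_in(): hands the job in; it is judged then, once.
The state is a dict: "time": time; "joint_positions": joint angles; "qvel": joint speeds; "joint_torque": joint torques, N m; "eef_pos": TCP position; "tcp_rot": TCP orientation; "force": force on the tool from outside, world axes, zero at the start; "torque": the same for the moment, N m; "grip_width": opening from 0.0 (shut) to 1.0 (fully open); "grip_force": force on a finger pad.
Only numpy, scipy, OpenCV 4.12 (cv2) and the standard library are available. Lean on these libraries where they do the work, as an engineer would, in place of code of your own. Each camera call takes 0.05 s, during which the arm holds its last target. There are 200 camera calls.

### The job

Take the medicine carton from its grey holder and stow it standing upright on the floor of the white case's open compartment, lowering it in gently rather than dropping it; it goes in only held across its broad way, so set it down on the worktop and take it again. Then slide the steel shutter fully home over it, flush against the rear stop at both ends, by pushing its two blue tabs in turn, a little at a time; it binds when one end runs ahead, so never force it. Leave the bottles, the cup and the tape roll where they are.

Things in the scene. Friction and masses are not known exactly. Their poses are not given: they have to be found in the camera images.
- case: White fixed storage case, 156 (x) x 216 (y) x 124 mm high. Origin: centre of its underside; x axis from its front (grey drawer face, robot side) to its rear, y to its left, z up. The compartment is an open pit in the rear half, x = +12 to +54 mm, y = -75 to +75 mm, floor 4 mm up, walls to 110 mm. Over it a shutter slides along case x on a track 112 mm up.
- bay (a point): Centre of the compartment's floor, fixed in the case at case x = +33, y = 0, z = +4 mm; axes as the case's.
- hood (a point): Centre of the top of the case's fixed hood, at case x = -36, y = 0, z = +124 mm. The hood (y = -62 to +62 mm, x = -78 to +6 mm) covers the middle of the shutter's front edge; at both sides lips (|y| = 88 to 108 mm, top 124 mm) hold the shutter's ends down. The tabs run in the gaps between and rise above both. Rear stop at x = +66 mm, front stop at x = -60 mm.
- shutter: Loose steel plate, 62 (x) x 194 (y) x 6 mm, 0.5 kg, captive in the track with 3 mm play at each side. Origin: centre of its underside; axes about as the case's. Closing moves it along case +x, from about x = -24 mm (open) to +35 mm (home). Friction 2 to 6 N. Pushed at one end it turns; it begins to wedge with one tab 20 mm ahead of the other and sticks by 30 mm. Pushing the other end frees it.
- tab_left (a point): Centre of the blue push tab on the shutter's left (+y) end, at shutter x = -16, y = +76, z = +18 mm. The tab is 8 (x) x 22 (y) x 24 mm high and rises from the plate's top (118 mm above the worktop) to 142 mm. With the shutter home this point lies at case x = +19 mm.
- tab_right (a point): The same tab on the right end, at shutter x = -16, y = -76, z = +18 mm.
- holder: Grey fixed carton holder: base 60 (x) x 76 (y) x 4 mm, 9 mm ridges before and behind the carton, and two upright cheeks at its +y and -y sides, 40 mm long in x, 5 mm thick, 54 mm apart inside, up to 100 mm high. Origin: centre of its underside; z up. It is open to +x and -x, so there the carton can be taken only across its narrow (x) way.
- carton: White and blue medicine carton on end, 32 mm narrow way (its own x) x 48 mm broad way (own z) x 85 mm tall (own y, which points up), 0.09 kg. Origin: middle of one 32 x 85 mm side face; see point carton_mid for the centre. It starts in the holder, its x along the holder's x, its foot 4 mm and its top 89 mm above the worktop.
- carton_mid (a point): Centre of the carton, 42.5 mm above its foot; axes as the carton's (x narrow way, y up, z broad way, level).
- amber_bottle: Brown bottle with white cap, 45 x 93 mm; origin at the centre of its underside. Bystander.
- sample_cup: Clear sample cup with red lid, 60 x 64 mm; origin at the centre of its underside. Bystander.
- tape: Roll of beige tape lying flat, 105 x 25 mm; origin at the centre of its underside. Bystander.
- dropper: White dropper bottle, 43 x 98 mm; origin at the centre of its underside. Bystander.
Mind the look-alikes: they are no part of the job. Leave any green or purple look-alike of the carton alone.

How it is judged:
On the way:
1. the carton stands upright on the compartment's floor, released (x of carton_mid in the frame of case between 0.02 and 0.046 m and y of carton_mid in the frame of case between -0.055 and 0.055 m and z of carton_mid in the frame of case below 0.052 m and angle between carton's own y axis and vertical below 0.12 rad and contact force between the fingers and carton below 0.2 N and linear speed of carton below 0.03 m/s), for 0.2 s.
At the end, for the whole second after the job is handed in: The carton stands upright (within 7 degrees) on the compartment's floor, at rest and untouched, its centre within 55 mm of the compartment's middle sideways, and the shutter is at rest with each end within 5 mm of fully home against the rear stop (all of step 1 and x of each of tab_left, tab_right in the frame of case above 0.014 m and linear speed of shutter below 0.01 m/s).
It fails at once if the shutter is forced: more than 80 N between fingers and shutter (contact force between the fingers and shutter above 80 N).
It fails at once if the carton is dropped into the compartment (falls faster than 0.5 m/s there) (x of carton_mid in the frame of case between 0.015 and 0.051 m and y of carton_mid in the frame of case between -0.07 and 0.07 m and z of carton_mid in the frame of case below 0.1 m and linear speed of carton above 0.5 m/s).
It fails at once if a bystander is moved by more than 30 mm (distance of any of amber_bottle, sample_cup, tape, dropper from where it was at the start of the episode above 0.03 m).
It also fails if it takes over 72 s, if anything falls off the work surface, if the arm or the gripper's body presses on something with over 40 N, if the wrist force passes 120 N, or if a joint passes its speed limit or range.

## Working session

There is one attempt and no reset: what is moved stays moved. The work goes in short steps, Python scripts to look and compute and a shell command to move; the robot and the scene stay as the last step left them, time stands still between calls to the robot, and variables do not carry over. Pictures are saved under pics/ and viewed, at most 10 in all, crops included, and the job is handed in when it is done.

```bash
mkdir -p pics; ls; cat > h.py <<'E'
import numpy as np, cv2
from cell import monitor, snapshot, camera_model, workorder
def cloud(n):
    m=camera_model(n); p,d=snapshot(n)
    return p,d,m
def ray(m,u,v):
    x,y=(u-m['cx'])/m['fx'],(v-m['cy'])/m['fy']
    a,b=x,y
    for _ in range(20):
        s=1+m['k1']*(a*a+b*b); a,b=x/s,y/s
    return np.array([a,b,np.ones_like(a)])
def pts(m,d):
    v,u=np.mgrid[:384,:512].astype(float)
    c=ray(m,u.ravel(),v.ravel())*d.ravel()
    R=np.array(m['R']);t=np.array(m['t'])
    return (R.T@(c-t[:,None])).T.reshape(384,512,3)
def plane(m,u,v,z):
    R=np.array(m['R']);t=np.array(m['t']); o=-R.T@t; r=R.T@ray(m,float(u),float(v))
    return o+r*(z-o[2])/r[2]
E
python3 - <<'E'
from h import *
s=monitor.state(); print(s)
for n in('scene','top'):
    p,d,m=cloud(n); cv2.imwrite(f'pics/{n}0.png',p); np.savez(f'{n}0.npz',p=p,P=pts(m,d),d=d)
    print(n,{k:np.round(v,3).tolist() for k,v in m.items() if k!='x'})
E
```

```text
pics
{'time': 0.0, 'joint_positions': array([-1.29221741,  0.53716208, -0.00444118,  1.53886702,  0.00263275,
        1.06726762, -0.07117523]), 'qvel': array([-0.00047044, -0.00044613, -0.00076228, -0.00018487,  0.00069871,
       -0.0026803 ,  0.00132884]), 'joint_torque': array([ 4.86289591e-04, -5.70973885e+01,  9.91149656e-01, -2.51610106e+01,
       -5.61123958e-02,  1.78904179e-02,  1.61262224e-04]), 'eef_pos': array([0.21951088, 0.61116941, 0.23784408]), 'tcp_rot': array([-7.01898369e-05,  1.71480304e-01,  9.85187182e-01, -8.46389251e-04]), 'force': array([-0.36666214,  0.083797  , -0.0443133 ]), 'torque': array([-0.00532784,  0.04645352,  0.05388867]), 'grip_force': 0.0, 'grip_width': 1.0012454377834608}
scene {'fx': 499.614, 'fy': 499.614, 'cx': 252.719, 'cy': 197.512, 'k1': -0.214, 'R': [[0.811, -0.585, 0.019], [-0.333, -0.487, -0.807], [0.481, 0.648, -0.59]], 't': [-0.465, 0.294, 0.894]}
top {'fx': 366.696, 'fy': 366.696, 'cx': 256.362, 'cy': 193.98, 'k1': -0.006, 'R': [[0.027, -1.0, -0.001], [-0.996, -0.027, -0.086], [0.086, 0.004, -0.996]], 't': [-0.001, 0.564, 0.925]}
```

View pics/scene0.png

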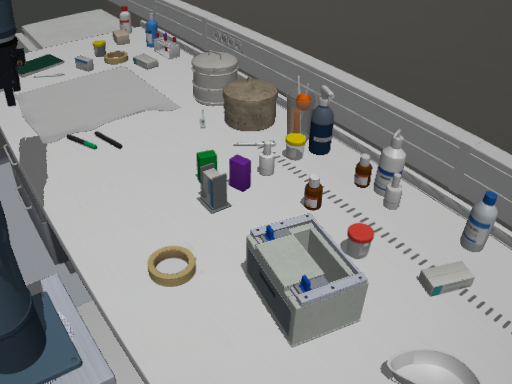

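View pics/top0.png

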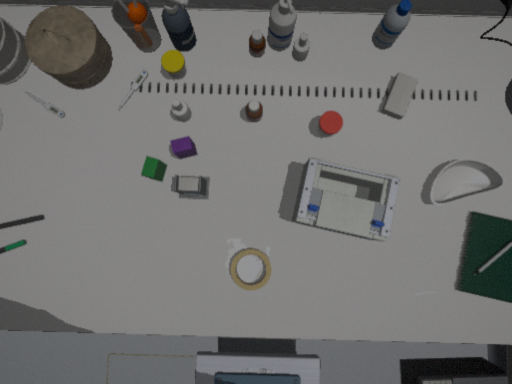

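Scene: the carton in the grey holder is at (213,187) and the case at (303,275), with blue tabs at (268,233) and (306,285). Top: the holder is at (188,185), the case at (348,200), and the tabs at (313,208) and (377,223).
Carton candidates in the top view are green (152,167), purple (183,147), a flat white box (400,95), and the white/blue one in the holder (188,185). Only the last one fits. I'll confirm it in a crop and measure.

```bash
python3 - <<'E'
from h import *
a=np.load('top0.npz');p,P=a['p'],a['P']
mt=camera_model('top'); ms=camera_model('scene'); s=np.load('scene0.npz'); Q=s['P']
big=np.hstack([cv2.resize(s['p'][140:220,180:260],(400,400),interpolation=2),cv2.resize(p[160:210,163:213],(400,400),interpolation=2)])
cv2.imwrite('pics/crop0.png',big)
def rect(P,lo,hi,zl,zh,name):
    q=P[(P[...,2]>zl)&(P[...,2]<zh)&(P[...,0]>lo[0])&(P[...,0]<hi[0])&(P[...,1]>lo[1])&(P[...,1]<hi[1])]
    if len(q)<5: print(name,len(q));return
    r=cv2.minAreaRect((q[:,:2]*1000).astype(np.float32)); print(name,len(q),[np.round(v,1) for v in r],'medz',np.median(q[:,2]).round(4))
for n,u,v in(('holder',188,185),('case',348,200),('amber',255,110),('dropper',180,110),('cup',330,123),('tape',250,269),('green',152,167),('purple',183,147)):
    print(n,plane(mt,u,v,.09 if n not in('tape','case') else .12 if n=='case' else .02).round(3))
c=plane(mt,188,185,.09)[:2]
for nm,X in(('top',P),('scene',Q)):
    rect(X,c-.05,c+.05,.080,.093,nm+' carton top'); rect(X,c-.05,c+.05,.096,.106,nm+' cheeks')
    k=plane(mt,348,200,.12)[:2]
    rect(X,k-.15,k+.15,.119,.129,nm+' case top'); rect(X,k-.15,k+.15,.136,.148,nm+' tabs')
    rect(X,k-.15,k+.15,.02,.15,nm+' case all')
for nm,im,X,m in(('top',p,P,mt),('scene',s['p'],Q,ms)):
    h=cv2.cvtColor(im,cv2.COLOR_BGR2HSV); k=cv2.inRange(h,(108,150,60),(130,255,255))
    n,l,st,ce=cv2.connectedComponentsWithStats(k)
    for i in range(1,n):
        if st[i,4]>15:
            b=X[l==i]; print(nm,ce[i].round(),st[i,4],plane(m,*ce[i],.142 if nm=='top' else .130).round(3),np.median(b,0).round(3))
E
```

```text
holder [0.575 0.179 0.09 ]
case [ 0.547 -0.2    0.12 ]
amber [0.765 0.023 0.09 ]
dropper [0.76  0.207 0.09 ]
cup [ 0.738 -0.162  0.09 ]
tape [0.371 0.025 0.02 ]
green [0.617 0.269 0.09 ]
purple [0.668 0.196 0.09 ]
top carton top 305 [array([581.2, 177.5]), array([60.2, 37. ]), np.float64(89.0)] medz 0.0884
top cheeks 74 [array([580.4, 179.5]), array([64.1, 38.5]), np.float64(89.0)] medz 0.0994
top case top 3397 [array([ 549.9, -199.5]), array([216.5, 150.3]), np.float64(78.7)] medz 0.1239
top tabs 70 [array([ 512.2, -191.4]), array([173.8,   8.1]), np.float64(77.7)] medz 0.1422
top case all 5848 [array([ 551.4, -199.8]), array([216.6, 159.2]), np.float64(78.7)] medz 0.1221
scene carton top 236 [array([578.1, 179. ]), array([67.5, 40.5]), np.float64(88.1)] medz 0.089
scene cheeks 69 [array([579., 182.]), array([69.8, 39.6]), np.float64(87.2)] medz 0.0995
scene case top 3596 [array([ 549.1, -198.6]), array([220.2, 152.4]), np.float64(78.9)] medz 0.1238
scene tabs 103 [array([ 511.6, -190.8]), array([175.8,   9.3]), np.float64(77.7)] medz 0.1413
scene case all 10236 [array([ 548.2, -199.4]), array([222.3, 158.5]), np.float64(80.5)] medz 0.1107
top [407.   7.] 17 [ 1.009 -0.331  0.142] [ 1.001 -0.327  0.153]
top [313. 208.] 41 [ 0.526 -0.116  0.142] [ 0.526 -0.116  0.141]
top [378. 224.] 37 [ 0.494 -0.262  0.142] [ 0.494 -0.264  0.141]
scene [269. 234.] 94 [ 0.526 -0.118  0.13 ] [ 0.525 -0.121  0.131]
scene [305. 284.] 123 [ 0.494 -0.266  0.13 ] [ 0.492 -0.267  0.131]
```

View pics/crop0.png

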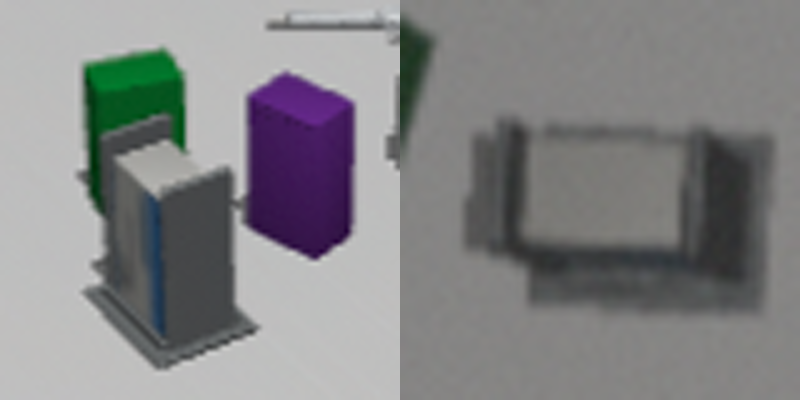

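The crop confirms it: the white carton with a blue edge stands between the grey cheeks, with green and purple behind it. The case is at (0.550,-0.1995) with yaw -11.3°, and the tabs' case x of -40 mm matches the given geometry. The carton is at about (0.580,0.180). Next I turn the tool and travel to it.

```bash
cat >> h.py <<'E'
def go(x,y,z,head):
    """deltas to target: turn about tool z (deg), then shifts in tool axes after the turn"""
    from scipy.spatial.transform import Rotation as Ro
    s=monitor.state(); q=s['tcp_rot']; R=Ro.from_quat([*q[1:],q[0]]).as_matrix(); h=np.degrees(np.arctan2(R[1,1],R[0,1]))
    t=(h-head+180)%360-180; d=np.array([x,y,z])-s['eef_pos']; a=np.radians(head)
    ty=np.array([np.cos(a),np.sin(a),0]); tx=np.array([-np.sin(a),np.cos(a),0])
    print('t',round(s['time'],2),'pos',s['eef_pos'].round(4),'head',h.round(2),'tilt',R[:2,2].round(3),'| turn',round(t,1),'shift',(d@tx).round(4),(d@ty).round(4),round(-d[2],4))
E
python3 -m jog '[[[0,0,0,10.1],[0,0,0,10.1],[0,0,0,10.1],[0,0,0,10.1],[0,0,0,10.1],[0,0,0,10.1],[0,0,0,10.1],[-0.043,0.036,0,0],[-0.043,0.036,0,0],[-0.043,0.036,0,0],[-0.043,0.036,0,0],[-0.043,0.036,0,0]]]' 0.35 20
python3 -c "
from h import *
go(.58,.18,.238,-1)"
```

```text
time: 1.6
eef_pos: [0.3988, 0.3937, 0.2385]
tcp_rot: [0.0, 0.71, 0.704, -0.0]
force: [1.0, 0.0, 0.7]
grip_width: 0.653
grip_force: 0.0
t 1.6 pos [0.3988 0.3937 0.2385] head -0.44 tilt [-0. -0.] | turn 0.6 shift -0.2105 0.1849 0.0005
```

```bash

python3 -m jog '[[[-0.042,0.037,0,0.6],[-0.042,0.037,0,0],[-0.042,0.037,0,0],[-0.042,0.037,0,0],[-0.042,0.037,0,0],[0,0,0,0],[0,0,0,0]]]'
python3 - <<'E'
from h import *
go(.58,.18,.238,-1)
p,d,m=cloud('wrist'); P=pts(m,d); cv2.imwrite('pics/w1.png',p)
c=np.array([.58,.18])
for nm,zl,zh in(('carton',.083,.094),('cheek',.096,.106)):
    q=P[(P[...,2]>zl)&(P[...,2]<zh)&(np.linalg.norm(P[...,:2]-c,axis=-1)<.055)]
    if nm=='carton': q=q[abs(q[:,1]-.18)<.0245]
    print(nm,len(q),cv2.minAreaRect((q[:,:2]*1000).astype(np.float32)) if len(q)>4 else '')
E
```

```text
time: 2.48
eef_pos: [0.579, 0.1828, 0.2382]
tcp_rot: [-0.0, 0.714, 0.701, -0.0]
force: [-1.3, 0.9, 0.2]
grip_width: 0.652
grip_force: 0.0
t 2.48 pos [0.579  0.1828 0.2382] head -1.05 tilt [-0.001  0.   ] | turn -0.0 shift -0.0028 0.0011 0.0002
carton 1928 ((579.0327758789062, 180.74375915527344), (48.24995040893555, 31.89885711669922), 88.32855224609375)
cheek 558 ((579.3041381835938, 180.8961181640625), (63.95014953613281, 39.049522399902344), 88.86180114746094)
```

View pics/w1.png

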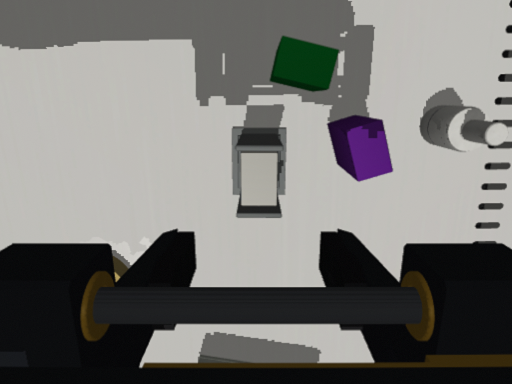

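The wrist view shows the carton top at (258,180) between the cheeks, with purple at (360,145) clear of the fingers' path. It measures (0.579,0.181), 48x32 mm at heading -1°. Next: descend, grip and lift.

```bash

python3 -m jog '[[[-0.002,0,0.03,0],[0,0,0.04,0],[0,0,0.04,0],[0,0,0.04,0],[0,0,0.033,0],[0,0,0,0],[0,0,0,0]]]'
python3 -m jog '[[[0,0,0,0],[0,0,0,0],[0,0,0,0],[0,0,0,0],[0,0,0,0],[0,0,-0.01,0],[0,0,-0.03,0],[0,0,-0.04,0],[0,0,-0.04,0],[0,0,0,0]]]' 1 20
python3 -c "
from h import *
go(.55,.05,.058,-1)"
```

```text
time: 3.4
eef_pos: [0.5799, 0.1815, 0.057]
tcp_rot: [0.0, 0.713, 0.701, 0.001]
force: [-0.0, -0.3, 0.7]
grip_width: 0.651
grip_force: 0.0
time: 4.65
eef_pos: [0.5816, 0.1807, 0.1792]
tcp_rot: [0.001, 0.714, 0.7, 0.003]
force: [-0.1, 0.3, -1.0]
grip_width: 0.359
grip_force: 20.0
t 4.65 pos [0.5816 0.1807 0.1792] head -1.07 tilt [0.006 0.002] | turn -0.1 shift -0.1312 -0.0293 0.1212
```

```bash

python3 -m jog '[[[-0.035,-0.008,0,0],[-0.035,-0.008,0,0],[-0.035,-0.008,0,0],[-0.026,-0.005,0.02,0],[0,0,0.035,0],[0,0,0.035,0],[0,0,0.02,0],[0,0,0.008,0],[0,0,0.004,0],[0,0,0,0],[0,0,0,0]]]'
python3 -c "
from h import *
go(.55,.05,.0525,-1); print(monitor.state()['force'])"
```

```text
time: 6.02
eef_pos: [0.5486, 0.05, 0.0544]
tcp_rot: [0.0, 0.714, 0.701, 0.001]
force: [-0.1, 0.4, -0.6]
grip_width: 0.357
grip_force: 20.0
t 6.03 pos [0.5486 0.05   0.0544] head -1.05 tilt [0.001 0.   ] | turn -0.0 shift 0.0 0.0014 0.0019
[-0.14042927  0.44331817 -0.62762278]
```

```bash

python3 -m jog '[[[0,0,0.001,0],[0,0,0.001,0],[0,0,0.001,0],[0,0,0,0]]]'
```

```text
time: 6.52
eef_pos: [0.5486, 0.05, 0.0523]
tcp_rot: [-0.0, 0.714, 0.7, 0.001]
force: [-4.3, 0.3, 16.2]
grip_width: 0.357
grip_force: 20.0
```

On the worktop. Now release, rise, turn 90°, and look.

```bash

python3 -m jog '[[[0,0,-0.001,0],[0,0,0,0],[0,0,0,0],[0,0,-0.03,0],[0,0,-0.04,0],[0,0,-0.04,0],[0,0,-0.03,-10],[0,0,0,-10],[0,0,0,-10],[0,0,0,-10],[0,0,0,-10],[0,0,0,-10]]]' 0
python3 -m jog '[[[0,0,0,-10],[0,0,0,-10],[0,0,0,-10],[0,0,0,0],[0,0,0,0]]]'
python3 - <<'E'
from h import *
p,d,m=cloud('wrist'); P=pts(m,d); 
q=P[(P[...,2]>.078)&(P[...,2]<.092)&(np.linalg.norm(P[...,:2]-[.549,.05],axis=-1)<.06)]
r=cv2.minAreaRect((q[:,:2]*1000).astype(np.float32)); print(len(q),r,np.median(q[:,2]))
go(.549,.05,.062,89)
E
```

```text
time: 8.02
eef_pos: [0.5479, 0.0498, 0.1915]
tcp_rot: [-0.0, 0.265, 0.964, -0.0]
force: [0.3, -0.3, -0.0]
grip_width: 0.997
grip_force: 0.0
time: 8.65
eef_pos: [0.548, 0.0498, 0.1916]
tcp_rot: [-0.0, 0.011, 1.0, -0.0]
force: [0.5, 0.4, 0.3]
grip_width: 1.001
grip_force: 0.0
2628 ((546.369140625, 50.22685241699219), (48.0504035949707, 32.25497817993164), 88.91642761230469) 0.08398855609907709
t 8.7 pos [0.5481 0.0498 0.1916] head 88.78 tilt [-0. -0.] | turn -0.2 shift -0.0009 0.0002 0.1296
```

```bash

python3 -m jog '[[[0,0,0.04,0],[0,0,0.04,0],[0,0,0.03,0],[0,0,0.02,0],[0,0,0,0]]]'
python3 -m jog '[[[0,0,0,0],[0,0,0,0],[0,0,0,0],[0,0,0,0],[0,0,-0.01,0],[0,0,-0.03,0],[0,0,-0.04,0],[0,0,-0.04,0],[0,0,-0.045,0],[0,0,0,5],[0,0,0,5.1],[0,0,0,0]]]' 1 20
python3 -c "
from h import *
go(.5824,-.206,.227,78.7)"
```

```text
time: 9.32
eef_pos: [0.5469, 0.0498, 0.0604]
tcp_rot: [-0.002, 0.01, 1.0, -0.0]
force: [-0.5, 0.4, 0.3]
grip_width: 1.0
grip_force: 0.0
time: 10.82
eef_pos: [0.548, 0.0499, 0.2273]
tcp_rot: [0.0, 0.097, 0.995, 0.0]
force: [-0.0, 0.8, -1.1]
grip_width: 0.542
grip_force: 20.0
t 10.82 pos [0.548  0.0499 0.2273] head 78.89 tilt [0. 0.] | turn 0.2 shift -0.0839 -0.2442 0.0003
```

```bash

python3 -m jog '[[[-0.012,-0.035,0,0.2],[-0.012,-0.035,0,0],[-0.012,-0.035,0,0],[-0.012,-0.035,0,0],[-0.012,-0.035,0,0],[-0.012,-0.035,0,0],[-0.012,-0.034,0,0],[0,0,0,0],[0,0,0,0]]]'
python3 - <<'E'
from h import *
go(.5824,-.206,.227,78.7)
p,d,m=cloud('wrist'); P=pts(m,d); cv2.imwrite('pics/w2.png',p)
p2,d2,m2=cloud('top'); P2=pts(m2,d2)
a=np.radians(-11.3); ex=np.array([np.cos(a),np.sin(a)]); ey=np.array([-ex[1],ex[0]]); C=np.array([.55,-.1995])
for X in(P,P2):
    L=np.dstack([(X[...,:2]-C)@ex,(X[...,:2]-C)@ey,X[...,2]])*1000
    q=L[(L[...,2]>119)&(L[...,2]<129)&(abs(L[...,0])<100)&(abs(L[...,1])<130)]
    r=cv2.minAreaRect(q[:,:2].astype(np.float32)); print(len(q),r,q.min(0),q.max(0))
    low=L[(L[...,2]<60)&(abs(L[...,0]-33)<35)&(abs(L[...,1])<85)&(L[...,2]>0)]; print('pit',len(low),np.percentile(low,[1,99],axis=0) if len(low) else '')
    for s in(1,-1):
      t=L[(L[...,2]>137)&(L[...,2]<147)&(abs(L[...,1]-s*76)<20)&(L[...,0]<-10)]; print('tab',len(t),np.median(t,axis=0) if len(t) else '')
    b=L[(L[...,2]<115)&(L[...,2]>103)&(abs(L[...,0]-33)<40)&(abs(L[...,1])<100)]; print('walltop110',len(b),np.percentile(b,[2,98],axis=0) if len(b) else '')
E
```

```text
time: 11.95
eef_pos: [0.5825, -0.2048, 0.2266]
tcp_rot: [-0.0, 0.098, 0.995, 0.0]
force: [0.2, 0.4, -0.3]
grip_width: 0.544
grip_force: 20.0
t 11.95 pos [ 0.5825 -0.2048  0.2266] head 78.74 tilt [-0.     0.001] | turn 0.0 shift -0.0002 -0.0011 -0.0004
32917 ((-2.100738525390625, 0.09535980224609375), (216.5034637451172, 149.55421447753906), 89.95741271972656) [ -76.8830896  -108.16524418  119.00735066] [ 72.74819203 108.34600496 128.88426125]
pit 5295 [[ 22.86821448 -74.60804766   1.40713669]
 [ 54.94371408  75.87557973  59.06931166]]
tab 426 [-39.65370065  75.56570563 140.70566263]
tab 433 [-42.12418423 -74.89323186 140.64707808]
walltop110 4771 [[  7.92969188 -89.73269959 104.37652175]
 [ 66.78578719  89.94471057 112.90534004]]
3049 ((-0.202484130859375, -0.11270904541015625), (150.21884155273438, 216.46942138671875), 0.06696046888828278) [ -75.35573651 -108.40199645  119.00306678] [ 74.79912541 108.16554685 128.54274633]
pit 507 [[ 23.29841537 -75.7962042    0.31215055]
 [ 57.08744416  60.31645273  55.98774271]]
tab 36 [-37.64606613  76.68487791 141.76671461]
tab 34 [-40.02806488 -75.69532923 141.3283868 ]
walltop110 262 [[  8.77188989 -90.16064716 107.77565756]
 [ 68.79233312  86.22631079 114.44677691]]
```

View pics/w2.png

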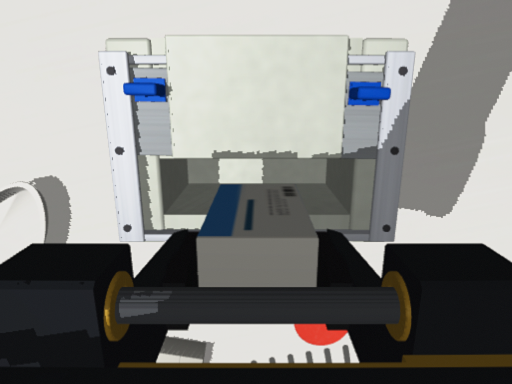

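The wrist view shows the pit at about (260,195), the tabs at (148,90) and (367,93), and the carton in hand at (262,235). I'll measure carton against case in this same view so the camera bias cancels.

```bash
python3 - <<'E'
from h import *
p,d,m=cloud('wrist'); P=pts(m,d)
a=np.radians(-11.3); ex=np.array([np.cos(a),np.sin(a)]); ey=np.array([-ex[1],ex[0]]); C=np.array([.55,-.1995])
L=np.dstack([(P[...,:2]-C)@ex,(P[...,:2]-C)@ey,P[...,2]])*1000
print('tcp',[( (monitor.state()['eef_pos'][:2]-C)@e*1000).round(1) for e in(ex,ey)])
k=(L[...,2]>240)&(L[...,2]<258)&(abs(L[...,1])<28)&(abs(L[...,0]-33)<22)
q=L[k]; print(len(q),np.percentile(q,[1,50,99],axis=0).round(1),cv2.minAreaRect(q[:,:2].astype(np.float32)))
k=(L[...,2]>170)&(L[...,2]<235)&(abs(L[...,1])<22)&(abs(L[...,0]-33)<25)
q=L[k]; print('front face',len(q)); 
A=np.c_[q[:,1:],np.ones(len(q))]; f=np.linalg.lstsq(A,q[:,0],rcond=None)[0]; print(f,np.median(q,0), np.percentile(q[:,2],[1,99]))
E
```

```text
tcp [np.float64(33.0), np.float64(1.8)]
7732 [[ 15.6 -26.5 240.7]
 [ 24.9   0.9 247.6]
 [ 37.5  26.9 256. ]] ((26.740467071533203, -0.008375167846679688), (23.030332565307617, 55.9510383605957), 0.1361790895462036)
front face 3363
[-1.74799755e-03  4.14242326e-04  1.57566200e+01] [1.58401972e+01 1.71957256e-01 2.10984520e+02] [171.36900319 234.62725656]
```

```bash

python3 -m jog '[[[-0.002,-0.002,0,0],[0,0,0.02,0],[0,0,0.02,0],[0,0,0.015,0],[0,0,0.015,0],[0,0,0.015,0],[0,0,0.015,0],[0,0,0.015,0],[0,0,0.015,0],[0,0,0.01,0],[0,0,0.01,0],[0,0,0,0]]]'
```

```text
time: 13.6
eef_pos: [0.5837, -0.208, 0.076]
tcp_rot: [-0.001, 0.099, 0.995, 0.0]
force: [-0.4, 0.1, -1.0]
grip_width: 0.546
grip_force: 20.0
```

No contact yet, and about 11 mm to go.

```bash

python3 -m jog '[[[0,0,0.005,0],[0,0,0.003,0],[0,0,0.001,0],[0,0,0.001,0],[0,0,0,0]]]'
python3 -m jog '[[[0,0,0.001,0],[0,0,0,0]]]'
```

```text
time: 14.22
eef_pos: [0.5843, -0.2083, 0.0671]
tcp_rot: [0.0, 0.099, 0.995, -0.0]
force: [-0.8, 1.0, 1.9]
grip_width: 0.54
grip_force: 20.0
time: 14.48
eef_pos: [0.5846, -0.2082, 0.067]
tcp_rot: [0.0, 0.099, 0.995, 0.0]
force: [-3.0, 1.3, 11.1]
grip_width: 0.543
grip_force: 20.0
```

```bash

python3 -m jog '[[[0,0,-0.001,0],[0,0,0,0],[0,0,0,0],[0,0,-0.01,0],[0,0,-0.02,0],[0,0,-0.04,0],[0,0,-0.04,0],[0,0,-0.04,0],[0,0,0,0],[0,0,0,0]]]' 0.2
python3 - <<'E'
from h import *
a=np.radians(-11.3); ex=np.array([np.cos(a),np.sin(a)]); ey=np.array([-ex[1],ex[0]]); C=np.array([.55,-.1995])+.0025*ex
go(*(C-.060*ex+.076*ey),.129,78.7); go(*(C-.060*ex-.076*ey),.129,78.7)
p,d,m=cloud('wrist'); P=pts(m,d)
L=np.dstack([(P[...,:2]-C)@ex,(P[...,:2]-C)@ey,P[...,2]])*1000
k=(L[...,2]>75)&(L[...,2]<97)&(abs(L[...,1])<70)&(L[...,0]>13)&(L[...,0]<53)
q=L[k]; print(len(q),np.median(q,0),cv2.minAreaRect(q[:,:2].astype(np.float32)))
p,d,m=cloud('scene'); cv2.imwrite('pics/s3.png',cv2.resize(p[200:340,220:380],(640,560)))
E
```

```text
time: 15.72
eef_pos: [0.5839, -0.2081, 0.2171]
tcp_rot: [0.0, 0.099, 0.995, 0.0]
force: [0.1, -0.3, -0.5]
grip_width: 0.8
grip_force: 0.0
t 15.72 pos [ 0.5839 -0.2081  0.2171] head 78.65 tilt [0. 0.] | turn -0.1 shift 0.0924 0.0778 0.0881
t 15.72 pos [ 0.5839 -0.2081  0.2171] head 78.65 tilt [0. 0.] | turn -0.1 shift 0.0924 -0.0742 0.0881
3719 [39.93113332 -1.52326755 87.81143149] ((34.049095153808594, -0.0085296630859375), (139.97129821777344, 37.52011489868164), 89.99759674072266)
```

View pics/s3.png

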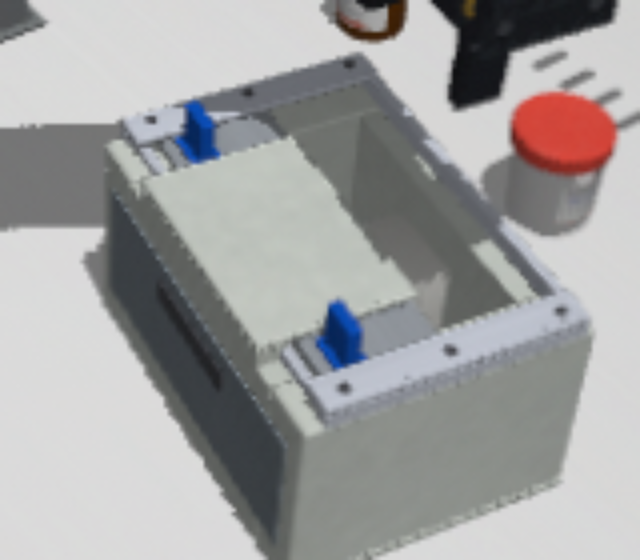

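The carton's top is at z 88 mm in the pit and the case hasn't moved. Both tabs are clear, at (198,130) and (342,335) in the crop. Fingers shut, I go ahead of the left tab.

```bash
cat >> h.py <<'E'
a_=np.radians(-11.3); EX=np.array([np.cos(a_),np.sin(a_)]); EY=np.array([-EX[1],EX[0]]); CC=np.array([.55,-.1995])+.0025*EX
def st():
    s=monitor.state(); v=s['eef_pos'][:2]-CC; print('tcp case',(v@EX*1000).round(1),(v@EY*1000).round(1),'z',s['eef_pos'][2].round(4),'Fx',(s['force'][:2]@EX).round(1),'t',round(s['time'],2))
def tabs(n='top'):
    p,d,m=cloud(n); P=pts(m,d); L=np.dstack([(P[...,:2]-CC)@EX,(P[...,:2]-CC)@EY,P[...,2]])*1000
    k=cv2.inRange(cv2.cvtColor(p,cv2.COLOR_BGR2HSV),(108,150,50),(130,255,255))>0
    for s in(1,-1):
        q=L[k&(abs(L[...,1]-s*76)<22)&(L[...,2]>110)&(L[...,2]<150)&(abs(L[...,0])<70)]
        print(n,'LR'[s<0],len(q),np.median(q,0).round(1) if len(q) else '')
E
python3 - <<'E'
from h import *
p,d,m=cloud('wrist'); P=pts(m,d); L=np.dstack([(P[...,:2]-CC)@EX,(P[...,:2]-CC)@EY,P[...,2]])*1000
q=L[(abs(L[...,2]-88)<4)&(abs(L[...,1])<70)&(L[...,0]>13)&(L[...,0]<53)]; print(len(q),np.percentile(q,[3,97],axis=0))
tabs('top');tabs('scene')
E
python3 -m jog '[[[0.024,0.02,0,0],[0.024,0.02,0,0],[0.024,0.02,0,0],[0.024,0.018,0,0],[0,0,0.03,0],[0,0,0.03,0],[0,0,0.027,0],[0,0,0,0],[0,0,0,0]]]' 1 20
python3 -c "
from h import *
st()"
```

```text
2763 [[ 16.09899181 -46.78481038  85.36342261]
 [ 52.39014285  45.69922275  91.00347114]]
top L 41 [-42.4  76.6 140.4]
top R 40 [-44.7 -73.7 140.1]
scene L 95 [-44.   72.1 132.2]
scene R 122 [-46.  -77.9 131.3]
time: 17.1
eef_pos: [0.5058, -0.113, 0.1304]
tcp_rot: [0.0, 0.099, 0.995, -0.0]
force: [0.6, 0.1, 0.3]
grip_width: 0.005
grip_force: 0.0
tcp case -62.8 76.1 z 0.1304 Fx 0.6 t 17.1
```

```bash

python3 -m jog '[[[-0.004,0,0,0],[-0.004,0,0,0],[-0.003,0,0,0],[-0.003,0,0,0],[-0.003,0,0,0],[0,0,0,0]]]'
python3 -c "
from h import *
st();tabs();tabs('scene')"
```

```text
time: 17.85
eef_pos: [0.5224, -0.1161, 0.1297]
tcp_rot: [0.0, 0.099, 0.995, 0.0]
force: [-2.6, 1.7, 2.0]
grip_width: 0.006
grip_force: 1.3
tcp case -45.9 76.3 z 0.1297 Fx -2.9 t 17.85
top L 0 
top R 0 
scene L 0 
scene R 121 [-44.6 -77.3 131.1]
```

```bash

python3 -m jog '[[[0.006,0,-0.01,0],[0.008,0,-0.015,0],[0,-0.05,0,0],[0,-0.051,0,0],[0,-0.051,0,0],[0,0,0.015,0],[0,0,0.01,0],[-0.005,0,0,0],[-0.004,0,0,0],[-0.004,0,0,0],[-0.004,0,0,0],[-0.003,0,0,0]]]'
python3 -c "
from h import *
st();tabs('scene')"
```

```text
time: 19.45
eef_pos: [0.4978, -0.2663, 0.1298]
tcp_rot: [-0.001, 0.099, 0.995, 0.0]
force: [-4.2, 1.9, 2.6]
grip_width: 0.009
grip_force: 2.4
tcp case -40.7 -75.7 z 0.1298 Fx -4.5 t 19.45
scene L 39 [-33.4  67.5 122.3]
scene R 25 [-29.2 -85.6 126.1]
```

```bash

python3 -m jog '[[[0.005,0,-0.01,0],[0.007,0,-0.015,0],[0,0.05,0,0],[0,0.051,0,0],[0,0.051,0,0],[0,0,0.015,0],[0,0,0.01,0],[-0.005,0,0,0],[-0.005,0,0,0],[-0.005,0,0,0],[-0.005,0,0,0],[-0.005,0,0,0]]]'
python3 -c "
from h import *
st();tabs('scene')"
```

```text
time: 21.0
eef_pos: [0.5406, -0.1199, 0.1298]
tcp_rot: [-0.0, 0.099, 0.995, 0.0]
force: [-4.1, 1.5, 2.6]
grip_width: -0.0
grip_force: 1.9
tcp case -27.3 76.2 z 0.1298 Fx -4.3 t 21.0
scene L 6 [-19.6  71.3 119.8]
scene R 120 [-27.  -77.6 131.1]
```

```bash

python3 -m jog '[[[0.008,0,-0.01,0],[0.008,0,-0.015,0],[0,-0.05,0,0],[0,-0.051,0,0],[0,-0.051,0,0],[0,0,0.015,0],[0,0,0.01,0],[-0.007,0,0,0],[-0.006,0,0,0],[-0.006,0,0,0],[-0.005,0,0,0],[-0.005,0,0,0]]]'
python3 -c "
from h import *
st();tabs('scene')"
```

```text
time: 22.55
eef_pos: [0.5232, -0.2714, 0.1298]
tcp_rot: [-0.001, 0.099, 0.995, 0.0]
force: [-4.0, 0.9, 3.3]
grip_width: 0.004
grip_force: 2.4
tcp case -14.7 -75.8 z 0.1298 Fx -4.1 t 22.55
scene L 70 [-12.6  74.8 127.3]
scene R 34 [ -2.5 -85.3 126. ]
```

```bash

python3 -m jog '[[[0.008,0,-0.01,0],[0.008,0,-0.015,0],[0,0.05,0,0],[0,0.051,0,0],[0,0.051,0,0],[0,0,0.015,0],[0,0,0.01,0],[-0.007,0,0,0],[-0.006,0,0,0],[-0.006,0,0,0],[-0.005,0,0,0],[-0.005,0,0,0]]]'
python3 -c "
from h import *
st();tabs('scene')"
```

```text
time: 24.1
eef_pos: [0.5661, -0.1251, 0.1298]
tcp_rot: [-0.0, 0.099, 0.995, 0.0]
force: [-3.1, 0.8, 2.8]
grip_width: 0.001
grip_force: 1.6
tcp case -1.3 76.1 z 0.1298 Fx -3.2 t 24.1
scene L 14 [  8.9  70.1 119.9]
scene R 122 [ -0.2 -78.  131.7]
```

```bash

python3 -m jog '[[[0.008,0,-0.01,0],[0.008,0,-0.015,0],[0,-0.05,0,0],[0,-0.051,0,0],[0,-0.051,0,0],[0,0,0.015,0],[0,0,0.01,0],[-0.006,0,0,0],[-0.005,0,0,0],[-0.005,0,0,0],[-0.003,0,0,0],[0,0,0,0]]]'
python3 -m jog '[[[-0.001,0,0,0],[0,0,0,0]]]'
python3 -c "
from h import *
st();tabs('scene')"
```

```text
time: 25.65
eef_pos: [0.5396, -0.2745, 0.1299]
tcp_rot: [0.0, 0.099, 0.995, 0.0]
force: [-0.9, 0.9, -0.1]
grip_width: 0.006
grip_force: 0.3
time: 25.9
eef_pos: [0.5398, -0.2746, 0.1298]
tcp_rot: [-0.0, 0.099, 0.995, 0.0]
force: [-4.0, 3.1, 2.6]
grip_width: 0.004
grip_force: 1.8
tcp case 2.2 -75.7 z 0.1298 Fx -4.5 t 25.9
scene L 51 [ 11.3  69.1 122.8]
scene R 36 [ 14.2 -85.6 127.7]
```

```bash

python3 -m jog '[[[-0.001,0,0,0],[-0.001,0,0,0],[0,0,0,0]]]'
python3 -m jog '[[[0.008,0,-0.01,0],[0.004,0,-0.015,0],[0,0.05,0,0],[0,0.051,0,0],[0,0.051,0,0],[0,0,0.015,0],[0,0,0.01,0],[-0.005,0,0,0],[-0.004,0,0,0],[-0.002,0,0,0],[0,0,0,0]]]'
python3 -c "
from h import *
st();tabs('scene')"
```

```text
time: 26.32
eef_pos: [0.5411, -0.2751, 0.1297]
tcp_rot: [-0.001, 0.099, 0.995, 0.0]
force: [-5.9, 3.4, 6.3]
grip_width: 0.008
grip_force: 3.4
time: 27.7
eef_pos: [0.571, -0.1267, 0.1299]
tcp_rot: [0.0, 0.099, 0.995, -0.0]
force: [-0.9, 0.1, -0.2]
grip_width: 0.003
grip_force: 0.4
tcp case 3.9 75.5 z 0.1299 Fx -1.0 t 27.7
scene L 18 [ 13.9  68.3 120.3]
scene R 121 [ 14.3 -78.7 133.3]
```

```bash

python3 -m jog '[[[-0.001,0,0,0],[-0.001,0,0,0],[-0.001,0,0,0],[0,0,0,0]]]'
python3 -m jog '[[[-0.001,0,0,0],[0,0,0,0]]]'
```

```text
time: 28.25
eef_pos: [0.5714, -0.1263, 0.1296]
tcp_rot: [-0.003, 0.099, 0.995, 0.0]
force: [-9.3, 0.9, 8.0]
grip_width: 0.007
grip_force: 4.9
time: 28.5
eef_pos: [0.5715, -0.1263, 0.1295]
tcp_rot: [-0.004, 0.099, 0.995, 0.0]
force: [-12.7, 0.8, 10.3]
grip_width: 0.01
grip_force: 6.3
```

The left end is at the stop (stalled, 13 N). Now the right end likewise.

```bash

python3 -m jog '[[[0.006,0,-0.01,0],[0.006,0,-0.015,0],[0,-0.05,0,0],[0,-0.05,0,0],[0,-0.051,0,0],[0,0,0.015,0],[0,0,0.01,0],[-0.004,0,0,0],[-0.003,0,0,0],[-0.001,0,0,0],[0,0,0,0]]]'
python3 -m jog '[[[-0.001,0,0,0],[-0.001,0,0,0],[-0.001,0,0,0],[0,0,0,0]]]'
python3 -c "
from h import *
st()"
```

```text
time: 29.88
eef_pos: [0.5417, -0.2738, 0.13]
tcp_rot: [0.0, 0.099, 0.995, -0.0]
force: [0.3, -0.2, -0.3]
grip_width: 0.005
grip_force: 0.0
time: 30.38
eef_pos: [0.5419, -0.2742, 0.1296]
tcp_rot: [-0.002, 0.099, 0.995, 0.001]
force: [-8.0, 2.3, 6.6]
grip_width: 0.01
grip_force: 4.3
tcp case 4.2 -74.8 z 0.1296 Fx -8.3 t 30.38
```

Both ends stalled at the same depth (TCP case x 4.2 to 4.3). Retreat and look.

```bash

python3 -m jog '[[[0.006,0,-0.01,0],[0.006,0,-0.02,0],[0.03,0,-0.04,0],[0.04,0,-0.04,0],[0.04,0.05,-0.02,0],[0.0,0.06,0,0],[0,0.06,0,0],[0,0.06,0,0],[0,0.06,0,0],[0,0,0,0],[0,0,0,0]]]'
python3 - <<'E'
from h import *
tabs();tabs('scene')
p,d,m=cloud('top');q,d,m=cloud('scene')
cv2.imwrite('pics/end.png',np.hstack([cv2.resize(p[145:255,285:415],(390,330)),cv2.resize(q[200:340,230:370],(330,330))]))
E
```

```text
time: 31.75
eef_pos: [0.484, 0.0289, 0.2593]
tcp_rot: [0.001, 0.099, 0.995, -0.0]
force: [-0.1, -0.6, -0.5]
grip_width: 0.004
grip_force: 0.0
top L 36 [ 16.1  75.7 140.6]
top R 33 [ 16.4 -75.8 140. ]
scene L 104 [ 15.1  71.  130.9]
scene R 121 [ 14.7 -78.4 132.2]
```

View pics/end.png

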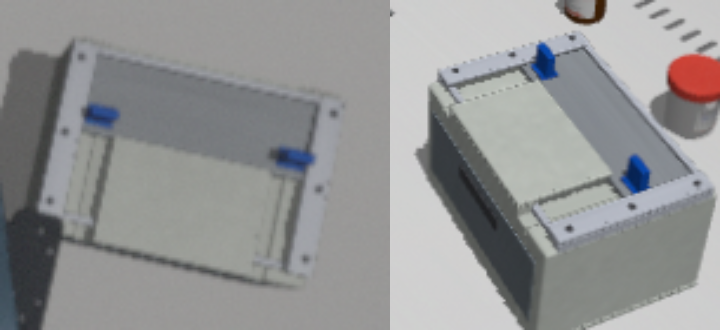

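The shutter covers the pit. The tabs at (101,115) and (293,158) in the top crop are level, and both travelled about 59 mm, so it is home. I'm handing in.

```bash
python3 -c "
from h import *
print(workorder.hand_in())"
```

```text
the job is handed in; nothing more can be done
None
```

The job is handed in, though the hand-in call gave no verdict: the carton was set down on the compartment floor and released, and the shutter is home against the rear stop at both ends (peak push about 16 N); the bystanders were not touched.

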